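# Scoop up the gauge ball and turn it towards the dial gauge

## Robot

A 6-joint arm with a two-finger parallel gripper is mounted at the origin on a cart in front of the work surface, level with it; the furniture and walls round the work are solid. World frame = base frame: x ahead of the robot, y to its left, z up, the work surface at z = 0. Lengths are in m, angles in rad, forces in N, time in s.
With the tool pointing down it reaches from about 0.3 to 0.875 m from the base axis. Payload 6.4 kg.
Tool frame: the origin (TCP) lies between the finger pads; the fingertips stand 25 mm ahead of it and the grasp point (between the pads) lies 6 mm ahead of it; z points along the fingers, y is the line along which they close (so a half turn about z gives the same grasp; the last joint's range is limited). The gripper opens to 85 mm and grips with 20 to 120 N. Pads are 22 mm wide; open, the fingers measure 114 mm over their backs; the gripper's body (76 mm by 85 mm) begins 54 mm behind the grasp point. The pads swing forward as they close: fully open they stand 13 mm farther back than shut.
Start: joints at [1.129, 0.181, 1.607, -0, 1.354, -0.206], TCP at [0.134, 0.559, 0.222] pointing down, gripper open.
Joint ranges: [-2.99, 2.99], [-0.89, 2.07], [0.3, 2.58], [-1.14, 4.28], [0, 2.63], [-3.12, 3.12]. Speed limits (rad/s): [2.57, 2.57, 3.01, 3.14, 3.14, 3.14].

## Interface

Orientations are given as a unit quaternion [w, x, y, z].
In Python, from bench import ctrl gives the robot as it stands.
- The arm moves only by the tool servo_tool, never from a script. Its argument "series" is text: rows parted by semicolons, each of 7 numbers parted by spaces: the gripper command: -1 is fully open, 1 is shut, values between are in proportion, then the shift along the tool's x, y, z in m, then the turn, a rotation vector about the tool's x, y, z in degrees. A call has 1 to 12 rows; each row is the pose to reach, as a shift and turn from the pose commanded when the call began, along the tool's axes at that moment; what a row does not reach only later rows make up. A row lasts 1/12 s, in which the tool goes at most 41.7 mm and 7.16 degrees, less where a joint would pass 70% of its speed; a pose out of reach is approached as far as the arm can. A call with a gripper value outside its range is refused whole. The fingers move at their own pace and stop on an object; the grip force is fixed at half the most. Time passes only in rows, so rows that repeat a pose let the fingers close. It gives the time, the measured TCP pose, the force, the opening and the grip force at its end, in the units of the state.
- ctrl.get_obs(): the state, without advancing time (a new reading comes with each control period).
- ctrl.camera(name): name is "scene" or "top" or "wrist"; returns a dict with "img" (480x640x3 uint8, red, green, blue), "z_map" (480x640 float32, m along the optical axis (not along the pixel's ray), 0 where there is no reading), "fovy" (degrees; the focal length in pixels is half the picture's height over the tangent of half this angle, whatever the lens; pixels are square), "cx", "cy" (the principal point, pixels), "extrinsics" (4x4, takes a point from camera to world coordinates); the wrist camera has in their place "T_tool_cam" (4x4, takes a point from camera to tool coordinates, whose origin is the TCP and whose axes are the flange's). Camera axes: x right, y down, z forward; pixel columns grow to the right and rows downward; lengths in m; the calibration is good to about 2 mm. A picture is of the moment at which its call begins: read the wrist's pose just before it.
- ctrl.hand_in(): hands the job in; it is judged then, once.
The state is a dict: "time_s": time; "q": joint angles; "dq": joint speeds; "joint_efforts": joint torques, N m; "eef_pos": TCP position; "eef_rot": TCP orientation; "wrist_force": force on the tool from outside, world axes, zero at the start; "torque": the same for the moment, N m; "opening": opening from 0.0 (shut) to 1.0 (fully open); "grasp_force": force on a finger pad.
Only numpy, scipy, OpenCV 4.12 (cv2) and the standard library are available. Lean on these libraries where they do the work, as an engineer would, in place of code of your own. Each camera call takes 0.05 s, during which the arm holds its last target. There are 200 camera calls.

## Task

Without touching the polished ball with the gripper, take the dished scoop by its upright grip, slide it along the table under the ball, which the stop's bar holds back, until the ball drops into the dish, and draw it back out. Lift it a good 10 cm still pointing the way it was pushed, then up there turn it a quarter turn towards the side of the stop where the nearby dial gauge stands, keeping it level and the ball in the middle of the dish. Finish while still holding the scoop up there, level and motionless with the ball centred; leave the dial gauge and the tin beside the stop where they stand.

Things in the scene. Friction and masses are not known exactly. Their poses are not given: they have to be found in the camera images.
- scoop: Loose aluminium scoop with an upright wooden grip, about 0.2 kg. Origin: underside, below the dish's centre; +x out of the open mouth, +y left, +z up. Overall x -91 to +48 mm, y +-29 mm. The dish is a shallow cone (12 degrees) round the origin, 49 mm across, 5 mm deep; its edge is 7 mm above the underside. Walls 18 mm high at both sides (x -28 to +24 mm, 52 mm apart inside) and at the back.
- scoop_grip (a point): Point to grip: on the axis of the upright wooden grip, 75 mm behind the scoop's origin (x = -75 mm) and 55 mm above its underside. The grip is a block 30 mm long in x, 20 mm wide in y, from 6 to 80 mm above the underside. Axes as the scoop's.
- scoop_seat (a point): Where the ball's centre lies when the ball rests in the middle of the dish: 17 mm above the scoop's origin. Axes as the scoop's.
- gauge_ball_center (a point): Centre of the loose polished steel ball, 30 mm across, about 0.11 kg, slippery; it rests on the table in front of the stop's bar, between the cheeks, and rolls easily.
- ball_stop: Ball stop, fixed: a steel bar across two wooden cheeks, no floor. Origin: on the table below the middle of the bar's near face; +x is the way to push the scoop, from the open side to the bar, +y left. Bar x 0 to 12 mm, 10 to 30 mm above the table: the scoop's ramp and dish edge pass under it, ball and 18 mm walls do not. Cheeks 92 mm apart inside, 120 outside, 36 high, x -48 to +18 mm.
- dial_gauge: Loose round dial gauge on a small foot, 30x61x70 mm, the one near the stop (another stands far off at the back); origin under its foot. It stands some 15 cm to the left (+y of the stop) or right (-y) of the stop: that side decides which way to turn. Not to be moved.
- grease_tin: Loose round tin, 69 mm across, 47 mm high, origin under its middle, about 15 cm from the stop's middle on the side away from the dial gauge. Not to be moved.
- scoop_lip (a point): Middle of the scoop's front lip, 48 mm ahead of its origin, at its underside; the lip is 1.5 mm thick and lies on the table when the scoop stands. Behind it a ramp rises over 24 mm to the dish's 7 mm high edge; beside the ramp the walls are only 7 mm high. Axes as the scoop's.
Not all that is in view belongs to the job. There is more than one size of the scoop; the job needs the largest.

How it is judged:
On the way, in this order (a step that is already met when the one before it is completed fails the run):
1. the ball lies in the dish of the level scoop, the scoop low on the table (distance between gauge_ball_center and scoop_seat below 0.012 m and height (world z) of scoop below 0.05 m and angle between scoop's own z axis and vertical below 0.2 rad), for 0.2 s.
2. the scoop is lifted at least 8 cm off the table with the ball in the dish, still pointing the way it was pushed (within 17 degrees) (distance between gauge_ball_center and scoop_seat below 0.012 m and height (world z) of scoop above 0.08 m and angle between the x axis of scoop and the x axis of ball_stop, either way round below 0.3 rad), for 0.1 s.
At the end, for the whole second after the job is handed in: Scoop held still by the gripper over 8 cm up, resting on nothing, level within 6 degrees, turned 90 +-10 degrees from the pushing direction to the dial gauge's side; ball within 10 mm of the dish's middle; gauge and tin within 3 cm of their places (distance between gauge_ball_center and scoop_seat below 0.01 m and height (world z) of scoop above 0.08 m and angle between the x axis of scoop and the y axis of ball_stop, either way round below 0.17 rad and x of dial_gauge in the frame of scoop above -0.07 m and angle between scoop's own z axis and vertical below 0.1 rad and linear speed of scoop below 0.03 m/s and angular speed of scoop below 0.2 rad/s and contact force between the fingers and scoop above 2 N and contact force between scoop and ball_stop below 0.1 N and contact force between scoop and dial_gauge below 0.1 N and contact force between scoop and grease_tin below 0.1 N and distance of each of dial_gauge, grease_tin from where it was at the start of the episode below 0.03 m); the arm keeps its last pose, push and grip.
It fails at once if the gripper touches the ball (contact force between the fingers and gauge_ball above 0.3 N).
It fails at once if the ball leaves the middle of the dish (by more than 15 mm) while in the air (height (world z) of gauge_ball_center above 0.09 m and not (distance between gauge_ball_center and scoop_seat below 0.015 m)).
It fails at once if the scoop is tipped by more than 0.2 rad while the ball is in the air (height (world z) of gauge_ball_center above 0.09 m and angle between scoop's own z axis and vertical above 0.2 rad).
It fails at once if the dial gauge or the tin is knocked away by more than 3 cm (distance of any of dial_gauge, grease_tin from where it was at the start of the episode above 0.03 m).
It also fails if it takes over 54 s, if anything falls off the work surface, if the arm or the gripper's body presses on something with over 40 N, if the wrist force passes 120 N, or if a joint passes its speed limit or range.

## Working session

There is one attempt and no reset: what is moved stays moved. The work goes in short steps, Python scripts to look and compute and a tool call to move; the robot and the scene stay as the last step left them, time stands still between calls to the robot, and variables do not carry over. Pictures are saved under pics/ and viewed, at most 10 in all, crops included, and the job is handed in when it is done.

Besides the shell and the picture viewer there is one more tool, called after "Emit:" in YAML: its name, and indented under it one key for each argument. servo_tool: Moves the arm, as the interface text tells. Its arguments: {"type":"object","properties":{"series":{"type":"string"}},"required":["series"]}

```bash
mkdir -p pics
cat > h.py <<'E'
import numpy as np, cv2
from bench import ctrl
def shot(n,f):
    c=ctrl.camera(n); cv2.imwrite('pics/%s.png'%f,c['img'][:,:,::-1]); np.savez('pics/%s.npz'%f,**c); return c
def cloud(c,T=None):
    z=c['z_map'];h,w=z.shape;f=h/2/np.tan(np.radians(c['fovy'])/2)
    u,v=np.meshgrid(np.arange(w),np.arange(h))
    P=np.stack([(u-c['cx'])/f*z,(v-c['cy'])/f*z,z],-1)
    T=c['extrinsics'] if T is None else T
    return P@T[:3,:3].T+T[:3,3]
E
python3 - <<'E'
from h import *
for n in('scene','top'):
    c=shot(n,n+'0');print(c['fovy'],c['extrinsics'].round(3).tolist())
o=ctrl.get_obs();print(o['eef_pos'],o['eef_rot'],o['time_s'])
E
```

```text
49.36086361268161 [[0.431, -0.354, 0.83, -0.116], [-0.903, -0.166, 0.397, -0.496], [-0.003, -0.92, -0.391, 0.415], [0.0, 0.0, 0.0, 1.0]]
46.83180567473355 [[0.024, -0.977, 0.212, 0.406], [-1.0, -0.025, -0.001, -0.146], [0.006, -0.211, -0.977, 1.08], [0.0, 0.0, 0.0, 1.0]]
[0.13409168 0.55863294 0.2212705 ] [-2.56575936e-04  1.17619692e-01  9.93058406e-01 -7.38453799e-04] 0.1
```

View pics/top0.png

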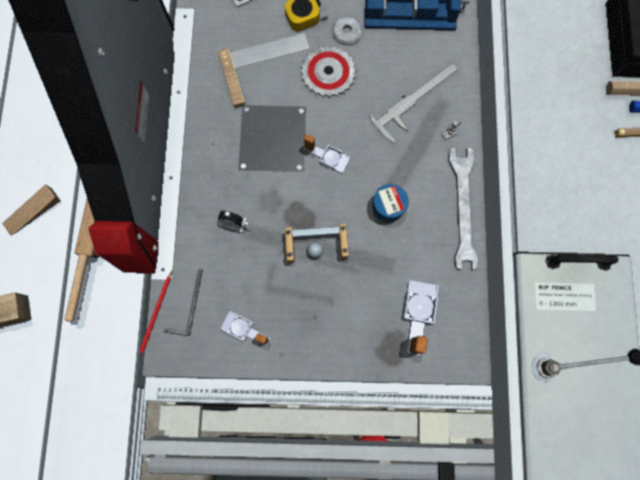

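View pics/scene0.png

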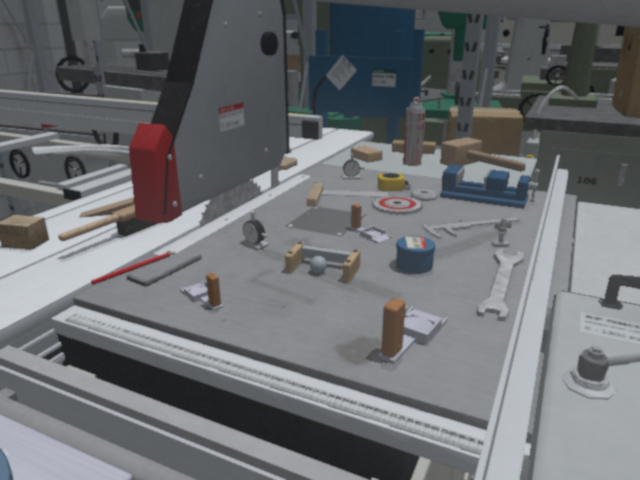

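Run:
```python
from h import *
d={}
for n in('top0','scene0'):
    c=np.load('pics/%s.npz'%n); d[n]=cloud(c)
P=d['top0']
def seg(n,box,zl,zh):
    Q=d[n].reshape(-1,3);x0,x1,y0,y1=box
    m=(Q[:,0]>x0)&(Q[:,0]<x1)&(Q[:,1]>y0)&(Q[:,1]<y1)&(Q[:,2]>zl)&(Q[:,2]<zh)
    return Q[m]
for nm,(u,v) in dict(scoop=(420,305),grip=(420,343),ball=(315,249),gauge=(232,220),tin=(390,203),barL=(292,236),barR=(341,232),chL1=(287,229),chL2=(291,259),chR1=(343,227),chR2=(345,257),guardred=(130,245),guardtop=(60,60),table=(380,300),rail=(320,392),saw=(150,200),edgeR=(500,300),handle=(550,365),lipL=(406,284),lipR=(437,285),smallgrip=(262,339)).items():
    print(nm,P[v,u].round(4))
s=P[P[...,2]>0.12]
print('scene tall pts in work area')
for n in d:
    Q=d[n].reshape(-1,3)
    m=(Q[:,0]>0)&(Q[:,0]<.9)&(abs(Q[:,1])<.7)&(Q[:,2]>.09)
    Q=Q[m]; 
    H,xe,ye=np.histogram2d(Q[:,0],Q[:,1],bins=[np.arange(0,.95,.1),np.arange(-.7,.75,.1)])
    print(n);print(H.astype(int))
```

```text
scoop [ 0.5219 -0.3397  0.0035]
grip [ 0.446  -0.3247  0.0819]
ball [ 0.6224 -0.1331  0.029 ]
gauge [0.6712 0.0275 0.0482]
tin [ 0.7133 -0.2761  0.0475]
barL [ 0.6465 -0.0878  0.0312]
barR [ 0.6562 -0.1827  0.0345]
chL1 [ 0.6595 -0.0778  0.0343]
chL2 [ 0.6004 -0.0878  0.0349]
chR1 [ 0.6666 -0.1864  0.0333]
chR2 [ 0.6097 -0.1918  0.0205]
guardred [0.5835 0.1598 0.2129]
guardtop [0.7687 0.1867 0.4492]
table [ 0.5298 -0.2621  0.0018]
rail [ 0.3531 -0.1497 -0.0118]
saw [0.6813 0.1597 0.1359]
edgeR [ 0.5269 -0.4725  0.0752]
handle [ 0.4133 -0.5474  0.0971]
lipL [ 0.5626 -0.3131  0.0014]
lipR [ 0.5611 -0.3724  0.0086]
smallgrip [ 0.4471 -0.0415  0.0555]
scene tall pts in work area
top0
[[   0    0    0    0    0    0    0    0    0    0    0    0    0    0]
 [   0    0    0    0    0    0    0    0    0    0    0    0    0    0]
 [   0    0  242    0    0    0    0    0    0    0    0    0    0    0]
 [   0   14  312    0    0    0    0    0    0    0    0    0    0    0]
 [ 390  238  287    0    0 1263    0    0    0    0    0    0    0    0]
 [ 119   35  271    0    0    0    0    0 1427
[... 211 characters left out ...]
  0 5867  169    0    0    0    0]]
scene0
[[   0    0    0    0    0    0    0    0    0    0    0    0    0    0]
 [   0    0   82    0    0    0    0    0    0    0    0    0    0    0]
 [   0    0  607    0    0    0    0    0    0    0    0    0    0    0]
 [   0   27  357    0    0    0    0    0    0    0    0    0    0    0]
 [   0  569  228    0    0    0    0    0    0    0    0    0    0    0]
 [  41  130  154    0    0    0    0    0 2384  594    0    0    0    0]
 [  30  116  107    0    0    0    0    0 4186  479    0    0    0    0]
 [   0    0   83    0    0    0    0    0 6144  557    0    0    0    0]
 [   0    0   58    0    0    0    0    0 4549    0    0    0    0    0]]
```

```bash
cat > fit.py <<'E'
from h import *
def seg(Q,box,zl,zh):
    Q=Q.reshape(-1,3);x0,x1,y0,y1=box
    return Q[(Q[:,0]>x0)&(Q[:,0]<x1)&(Q[:,1]>y0)&(Q[:,1]<y1)&(Q[:,2]>zl)&(Q[:,2]<zh)]
def rect(q):
    (cx,cy),(w,h),a=cv2.minAreaRect((q[:,:2]*1000).astype(np.float32)); return [round(float(t),1) for t in(cx,cy,w,h,a)],len(q),q.mean(0).round(4)
E
python3 - <<'E'
from fit import *
for n in('top0','scene0'):
    P=cloud(np.load('pics/%s.npz'%n));print(n)
    print('grip',rect(seg(P,(.38,.5,-.4,-.27),.072,.09)))
    print('griplow',rect(seg(P,(.38,.5,-.4,-.27),.03,.07)))
    print('scoop all',rect(seg(P,(.38,.62,-.4,-.27),.005,.09)))
    print('walls',rect(seg(P,(.48,.62,-.4,-.27),.012,.03)))
    print('stop',rect(seg(P,(.56,.7,-.22,-.05),.026,.06)))
    print('stopwide',rect(seg(P,(.56,.7,-.22,-.05),.031,.06)))
    b=seg(P,(.6,.64,-.16,-.11),.018,.04)
    A=np.c_[2*b,np.ones(len(b))];s=np.linalg.lstsq(A,(b**2).sum(1),rcond=None)[0];print('ball',s[:3],np.sqrt(s[3]+s[:3]@s[:3]),b.max(0),b.mean(0))
    print('gauge',rect(seg(P,(.6,.75,-.02,.08),.02,.08)));print('tin',rect(seg(P,(.65,.8,-.34,-.22),.02,.08)))
    w=seg(P,(.35,.55,-.22,-.08),.09,1);print('odd',len(w),w.mean(0) if len(w) else'',np.ptp(w,0) if len(w) else '')
    g=seg(P,(.3,.8,.08,.3),.03,.6);print('guard min x,y,z',g.min(0)); g=seg(P,(.25,.65,-.47,-.40),.005,.3);print('rail ymax',g.max(0))
E
python3 - <<'E'
import cv2
im=cv2.imread('pics/top0.png')
a=cv2.resize(im[260:370,380:470],None,fx=5,fy=5,interpolation=cv2.INTER_CUBIC)[:550]
b=cv2.resize(im[210:280,270:365],None,fx=3.6,fy=5,interpolation=cv2.INTER_CUBIC)
o=cv2.copyMakeBorder(b,0,a.shape[0]-b.shape[0],0,0,cv2.BORDER_CONSTANT);cv2.imwrite('pics/crop.png',cv2.hconcat([a,o]))
E
```

```text
top0
grip ([444.5, -327.2, 20.4, 29.8, 80.7], 191, array([ 0.4445, -0.3265,  0.0795]))
griplow ([442.2, -319.5, 32.0, 12.5, 18.5], 67, array([ 0.4425, -0.3188,  0.0516]))
scoop all ([496.0, -338.9, 231.5, 123.1, 2.2], 1171, array([ 0.4954, -0.3346,  0.0232]))
walls ([516.9, -338.4, 58.1, 52.8, 81.1], 157, array([ 0.5082, -0.3378,  0.017 ]))
stop ([636.8, -135.2, 65.9, 119.7, 5.7], 850, array([ 0.6422, -0.1344,  0.0321]))
stopwide ([636.8, -135.2, 65.9, 119.7, 5.7], 536, array([ 0.64  , -0.1345,  0.0339]))
ball [ 0.62387231 -0.13225202  0.01771503] 0.013245201036321833 [ 0.63775792 -0.11916807  0.03236099] [ 0.62266664 -0.13238191  0.02534085]
gauge ([676.8, 28.1, 58.7, 19.6, 77.1], 303, array([0.6752, 0.0299, 0.0442]))
tin ([719.3, -277.7, 67.7, 67.9, 46.9], 1016, array([ 0.7172, -0.2769,  0.0454]))
odd 0  
guard min x,y,z [0.56027004 0.15472952 0.03076496]
rail ymax [ 0.64908845 -0.40071297  0.05542861]
scene0
grip ([443.4, -329.6, 19.4, 30.5, 80.6], 264, array([ 0.4403, -0.3306,  0.0779]))
griplow ([438.9, -334.0, 18.6, 32.0, 41.0], 582, array([ 0.4351, -0.3316,  0.0502]))
scoop all ([496.5, -338.1, 58.2, 139.1, 81.5], 1992, array([ 0.4652, -0.3375,  0.0325]))
walls ([516.3, -341.0, 57.3, 55.8, 82.3], 202, array([ 0.5012, -0.3542,  0.0157]))
stop ([634.9, -137.6, 65.6, 119.3, 5.0], 642, array([ 0.6386, -0.1385,  0.0309]))
stopwide ([634.1, -137.8, 65.3, 119.2, 6.0], 278, array([ 0.6339, -0.1419,  0.0338]))
ball [ 0.62280246 -0.13418264  0.0169648 ] 0.012963055374822533 [ 0.63271117 -0.12051147  0.02972851] [ 0.61815209 -0.13668893  0.0240684 ]
gauge ([676.2, 26.8, 60.0, 22.1, 77.7], 398, array([0.6721, 0.0273, 0.039 ]))
tin ([717.7, -279.6, 67.8, 67.6, 30.9], 943, array([ 0.7058, -0.283 ,  0.0394]))
odd 0  
guard min x,y,z [0.54638055 0.15218512 0.03002572]
rail ymax [ 0.64967059 -0.41138894  0.00988643]
```

View pics/crop.png

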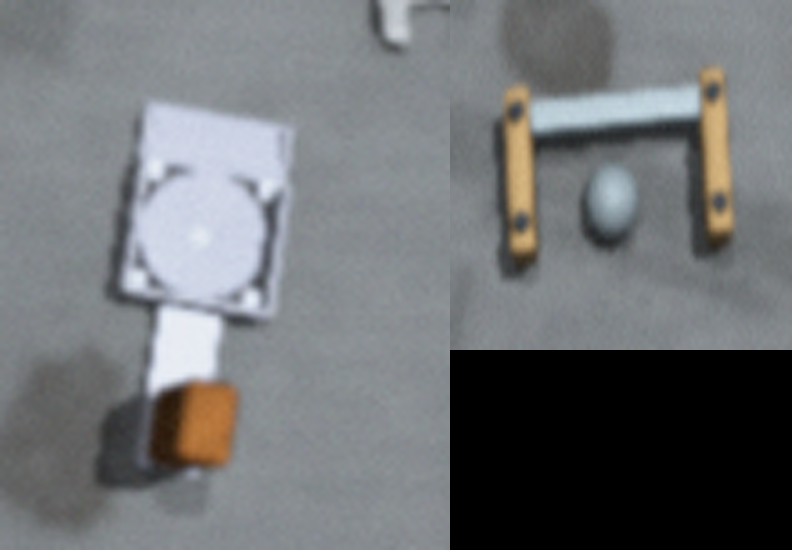

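```bash
cat > go.py <<'E'
import sys
from h import *
from scipy.spatial.transform import Rotation as R
def rel(x,y,z,yaw,o=None):
    o=o or ctrl.get_obs(); w,a,b,c=o['eef_rot']; r=R.from_quat([a,b,c,w])
    t=R.from_euler('z',yaw,degrees=True)*R.from_euler('x',180,degrees=True)
    return r.inv().apply(np.array([x,y,z])-o['eef_pos']).round(4),(r.inv()*t).as_rotvec(degrees=True).round(2)
if __name__=='__main__':
    o=ctrl.get_obs();print(o['time_s'],np.round(o['q'],2),o['eef_pos'].round(4),o['wrist_force'].round(1))
    for a in sys.argv[1:]: print(a,*rel(*map(float,a.split(',')),o=o))
E
python3 go.py .36,.25,.25,100 .42,-.1,.25,40
```

```text
0.1 [ 1.13  0.18  1.61  0.    1.35 -0.21] [0.1341 0.5586 0.2213] [0.7 0.3 0. ]
.36,.25,.25,100 [-0.2917 -0.2474 -0.0284] [-9.000e-02  3.000e-02  6.649e+01]
.42,-.1,.25,40 [-0.4318 -0.5737 -0.028 ] [-7.0000e-02  9.0000e-02  1.2649e+02]
```

Emit:
servo_tool:
  series: "-1 -0.06 -0.05 -0.01 0 0 12; -1 -0.15 -0.12 -0.02 0 0 33; -1 -0.292 -0.247 -0.028 0 0 66; -1 -0.292 -0.247 -0.028 0 0 66; -1 -0.292 -0.247 -0.028 0 0 66; -1 -0.292 -0.247 -0.028 0 0 66; -1 -0.292 -0.247 -0.028 0 0 66; -1 -0.292 -0.247 -0.028 0 0 66; -1 -0.292 -0.247 -0.028 0 0 66; -1 -0.292 -0.247 -0.028 0 0 66; -1 -0.292 -0.247 -0.028 0 0 66; -1 -0.292 -0.247 -0.028 0 0 66"

```text
time_s: 1.1
eef_pos: [0.3604, 0.2506, 0.2498]
eef_rot: [-0.0, 0.64, 0.769, -0.0]
wrist_force: [0.2, -0.0, -0.4]
opening: 0.999
grasp_force: 0.0
```

```bash
python3 go.py .42,-.1,.25,40
```

```text
1.1 [ 0.34 -0.16  1.9   0.    1.41  0.15] [0.3604 0.2506 0.2498] [ 0.2 -0.  -0.4]
.42,-.1,.25,40 [-0.3556 -0.0051 -0.0004] [-6.000e-02 -0.000e+00  6.048e+01]
```

Emit:
servo_tool:
  series: "-1 -0.356 -0.005 0 0 0 60; -1 -0.356 -0.005 0 0 0 60; -1 -0.356 -0.005 0 0 0 60; -1 -0.356 -0.005 0 0 0 60; -1 -0.356 -0.005 0 0 0 60; -1 -0.356 -0.005 0 0 0 60; -1 -0.356 -0.005 0 0 0 60; -1 -0.356 -0.005 0 0 0 60; -1 -0.356 -0.005 0 0 0 60; -1 -0.356 -0.005 0 0 0 60; -1 -0.356 -0.005 0 0 0 60"

```text
time_s: 2.02
eef_pos: [0.4205, -0.0994, 0.2495]
eef_rot: [-0.001, 0.938, 0.347, -0.0]
wrist_force: [0.5, 0.6, -0.3]
opening: 0.998
grasp_force: 0.0
```

```bash
python3 go.py .40,-.32,.22,-9 .444,-.328,.22,-9
```

```text
2.0167 [-0.51 -0.18  1.91  0.    1.41  0.35] [ 0.4205 -0.0994  0.2495] [ 0.5  0.6 -0.3]
.40,-.32,.22,-9 [-0.1591  0.1543  0.0293] [-1.000e-01  4.000e-02  4.959e+01]
.444,-.328,.22,-9 [-0.1309  0.189   0.0292] [-1.000e-01  4.000e-02  4.959e+01]
```

Emit:
servo_tool:
  series: "-1 -0.131 0.189 0.029 0 0 49.6; -1 -0.131 0.189 0.029 0 0 49.6; -1 -0.131 0.189 0.029 0 0 49.6; -1 -0.131 0.189 0.029 0 0 49.6; -1 -0.131 0.189 0.029 0 0 49.6; -1 -0.131 0.189 0.029 0 0 49.6; -1 -0.131 0.189 0.029 0 0 49.6; -1 -0.131 0.189 0.029 0 0 49.6; -1 -0.131 0.189 0.029 0 0 49.6; -1 -0.131 0.189 0.029 0 0 49.6"

```text
time_s: 2.85
eef_pos: [0.4444, -0.3268, 0.2211]
eef_rot: [-0.0, 0.997, -0.076, -0.0]
wrist_force: [0.4, 0.2, 0.1]
opening: 1.0
grasp_force: 0.0
```

```bash
python3 - <<'E'
from fit import *
from scipy.spatial.transform import Rotation as R
o=ctrl.get_obs();w,a,b,d=o['eef_rot'];T=np.eye(4);T[:3,:3]=R.from_quat([a,b,d,w]).as_matrix();T[:3,3]=o['eef_pos']
c=shot('wrist','w1');P=cloud(c,T@c['T_tool_cam']);v=c['z_map']>0
print(o['eef_pos'],c['T_tool_cam'].round(3).tolist())
P=P[v]
print('grip',rect(seg(P,(.38,.5,-.4,-.27),.072,.09)))
print('scoop all',rect(seg(P,(.38,.62,-.4,-.27),.006,.09)))
print('walls',rect(seg(P,(.48,.62,-.4,-.27),.012,.03)))
E
python3 go.py .444,-.328,.062,-9
```

```text
[ 0.44435338 -0.32675585  0.2211091 ] [[0.001, -0.944, -0.329, 0.084], [1.0, 0.001, 0.001, -0.0], [-0.001, -0.329, 0.944, -0.151], [0.0, 0.0, 0.0, 1.0]]
grip ([444.3, -328.2, 19.9, 29.5, 81.0], 1021, array([ 0.4451, -0.3282,  0.0786]))
scoop all ([497.2, -336.4, 58.1, 136.5, 81.0], 3432, array([ 0.487 , -0.3348,  0.0343]))
walls ([515.6, -339.4, 58.3, 51.0, 81.2], 752, array([ 0.5083, -0.3384,  0.017 ]))
2.9 [-0.85  0.13  1.67  0.    1.34  0.87] [ 0.4443 -0.3271  0.2213] [-0.1  0.3 -0.2]
.444,-.328,.062,-9 [-1.000e-04  1.000e-03  1.593e-01] [-0.01 -0.01  0.24]
```

View pics/w1.png

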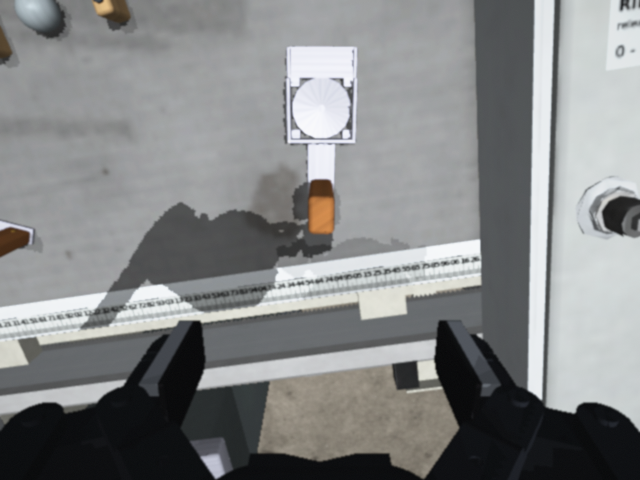

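Emit:
servo_tool:
  series: "-1 0 0.001 0.03 0 0 0; -1 0 0.001 0.06 0 0 0; -1 0 0.001 0.09 0 0 0; -1 0 0.001 0.12 0 0 0; -1 0 0.001 0.145 0 0 0; -1 0 0.001 0.159 0 0 0; -1 0 0.001 0.159 0 0 0; 1 0 0.001 0.159 0 0 0; 1 0 0.001 0.159 0 0 0; 1 0 0.001 0.159 0 0 0; 1 0 0.001 0.159 0 0 0; 1 0 0.001 0.159 0 0 0"

```text
time_s: 3.9
eef_pos: [0.444, -0.3306, 0.0633]
eef_rot: [0.001, 0.997, -0.079, 0.001]
wrist_force: [0.2, -0.5, 1.1]
opening: 0.299
grasp_force: 0.2
```

Emit:
servo_tool:
  series: "1 0 0 0 0 0 0; 1 0 0 0 0 0 0; 1 0 0 0 0 0 0; 1 0 0 0 0 0 0"

```text
time_s: 4.23
eef_pos: [0.4439, -0.3304, 0.0633]
eef_rot: [0.0, 0.997, -0.079, 0.001]
wrist_force: [-0.8, 2.3, 5.8]
opening: 0.209
grasp_force: 58.6
```

```bash
python3 go.py .456,-.150,.085,5.6
```

```text
4.2333 [-0.85  0.33  1.78  0.    1.03  0.87] [ 0.4439 -0.3304  0.0633] [-0.8  2.3  5.8]
.456,-.150,.085,5.6 [-0.0165 -0.18   -0.0218] [  0.05  -0.06 -14.7 ]
```

Emit:
servo_tool:
  series: "1 0 0 -0.008 0 0 0; 1 0 0 -0.022 0 0 0; 1 -0.003 -0.02 -0.022 0 0 -1; 1 -0.005 -0.05 -0.022 0 0 -4; 1 -0.007 -0.08 -0.022 0 0 -7; 1 -0.01 -0.11 -0.022 0 0 -10; 1 -0.013 -0.14 -0.022 0 0 -12; 1 -0.015 -0.165 -0.022 0 0 -14; 1 -0.0165 -0.18 -0.022 0 0 -14.7; 1 -0.0165 -0.18 -0.022 0 0 -14.7; 1 -0.0165 -0.18 -0.022 0 0 -14.7; 1 -0.0165 -0.18 -0.022 0 0 -14.7"

```text
time_s: 5.23
eef_pos: [0.4558, -0.1504, 0.0845]
eef_rot: [0.0, 0.999, 0.049, 0.0]
wrist_force: [-0.8, 0.2, -2.6]
opening: 0.209
grasp_force: 59.1
```

```bash
cat > w.py <<'E'
import sys
from fit import *
from scipy.spatial.transform import Rotation as R
o=ctrl.get_obs();w,a,b,d=o['eef_rot'];T=np.eye(4);T[:3,:3]=R.from_quat([a,b,d,w]).as_matrix();T[:3,3]=o['eef_pos']
c=shot('wrist',sys.argv[1]);P=cloud(c,T@c['T_tool_cam']);P=P[c['z_map']>0]
print(o['eef_pos'].round(4),o['eef_rot'],'wf',o['wrist_force'].round(1))
print('stop',rect(seg(P,(.56,.7,-.22,-.05),.027,.045)))
# tool frame (tool x = scoop x, tool y = -scoop y)
Q=(P-T[:3,3])@T[:3,:3]; Q[:,1]*=-1
S=Q[(Q[:,0]>.03)&(Q[:,0]<.105)&(abs(Q[:,1])<.05)&(Q[:,2]<.063)&(Q[:,2]>.02)]
S[:,2]*=-1
wl=S[(S[:,2]>-.05)&(S[:,2]<-.035)];print('walls tool',rect(wl))
b=seg(P,(.59,.65,-.17,-.1),.018,.036)
if len(b)>20:
    s=np.linalg.lstsq(np.c_[2*b,np.ones(len(b))],(b**2).sum(1),rcond=None)[0];print('ball',s[:3].round(4),np.sqrt(s[3]+s[:3]@s[:3]).round(4),b.max(0))
    t=(s[:3]-T[:3,3])@T[:3,:3];print('ball in tool (x,left)',t[0],-t[1])
E
python3 w.py w2
```

```text
[ 0.4558 -0.1504  0.0845] [4.24316564e-04 9.98815778e-01 4.86495449e-02 2.87998952e-04] wf [-0.8  0.2 -2.6]
stop ([567.1, -136.7, 19.5, 58.0, 5.8], 709, array([ 0.5659, -0.134 ,  0.0281]))
walls tool ([71.8, 2.3, 52.0, 58.1, 0.1], 2496, array([ 0.0652,  0.0029, -0.0459]))
```

View pics/w2.png

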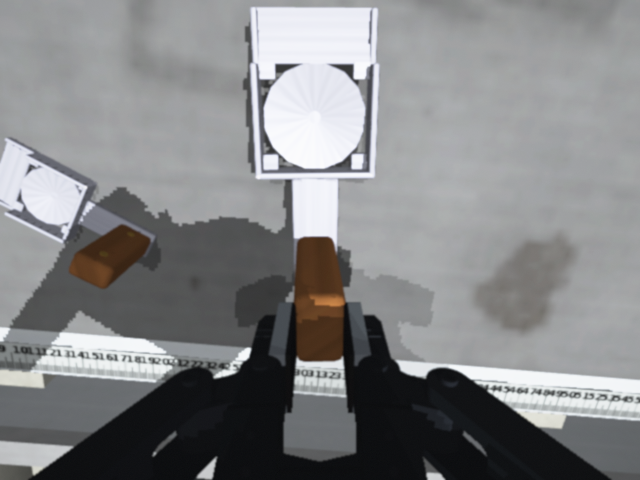

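Emit:
servo_tool:
  series: "1 0 0.0005 0.005 0 0 0; 1 0 0.001 0.012 0 0 0; 1 0 0.0015 0.018 0 0 0; 1 0 0.0015 0.021 0 0 0; 1 0 0.0015 0.022 0 0 0; 1 0 0.0015 0.022 0 0 0; 1 0 0.0015 0.022 0 0 0"

```text
time_s: 5.87
eef_pos: [0.4549, -0.1514, 0.0632]
eef_rot: [-0.0, 0.999, 0.049, -0.001]
wrist_force: [-10.5, 2.9, 21.1]
opening: 0.208
grasp_force: 61.8
```

Emit:
servo_tool:
  series: "1 0.001 0 -0.0006 0 0 0; 1 0.005 0 -0.0006 0 0 0; 1 0.011 0 -0.0006 0 0 0; 1 0.018 0 -0.0006 0 0 0; 1 0.024 0 -0.0006 0 0 0; 1 0.029 0 -0.0006 0 0 0; 1 0.032 0 -0.0006 0 0 0; 1 0.034 0 -0.0006 0 0 0; 1 0.034 0 -0.0006 0 0 0"

```text
time_s: 6.62
eef_pos: [0.4891, -0.1488, 0.0632]
eef_rot: [0.0, 0.999, 0.049, -0.001]
wrist_force: [-7.0, -1.1, 11.3]
opening: 0.21
grasp_force: 60.7
```

```bash
sed -i "s/^b=seg.*/b=seg(P,(.59,.65,-.17,-.1),.018,.040)/" w.py; python3 w.py w3
python3 - <<'E'
from fit import *
c=shot('top','t3');P=cloud(c);b=seg(P,(.6,.64,-.16,-.11),.018,.04);print(len(b),b.mean(0))
S=seg(P,(.45,.6,-.2,-.08),.012,.03);print(rect(S))
i=c['img'];cv2.imwrite('pics/t3c.png',cv2.resize(i[200:330,250:390,::-1],None,fx=4,fy=4))
E
```

```text
[ 0.4891 -0.1488  0.0632] [ 4.75414836e-04  9.98810077e-01  4.87560500e-02 -1.02579380e-03] wf [-7.  -1.1 11.3]
stop ([605.9, -138.2, 6.3, 120.2, 5.7], 1174, array([ 0.6053, -0.1372,  0.032 ]))
walls tool ([71.9, 1.3, 58.3, 52.1, 89.6], 2529, array([ 0.0652,  0.0018, -0.0457]))
ball [ 0.6169 -0.1325  0.0167] 0.0087 [ 0.61086809 -0.12648059  0.02226833]
ball in tool (x,left) 0.128939204863105 0.0038302119731379513
94 [ 0.62640873 -0.13585286  0.02622564]
([0.0, 0.0, 0.0, 0.0, 0.0], 0, array([nan, nan, nan]))fit.py:6: RuntimeWarning: Mean of empty slice.
  (cx,cy),(w,h),a=cv2.minAreaRect((q[:,:2]*1000).astype(np.float32)); return [round(float(t),1) for t in(cx,cy,w,h,a)],len(q),q.mean(0).round(4)
  ret = um.true_divide(
```

View pics/t3c.png

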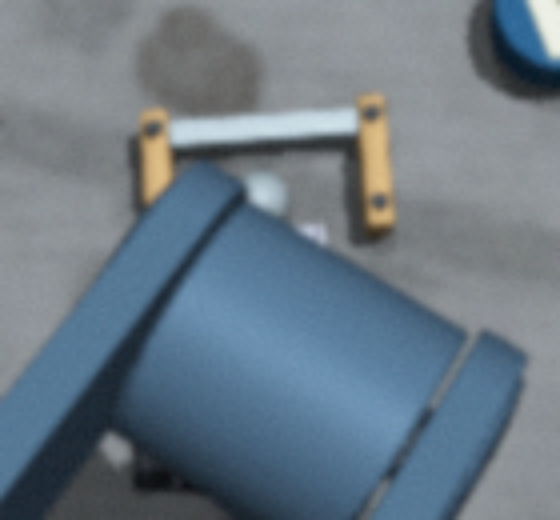

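Emit:
servo_tool:
  series: "1 0.002 0 0 0 0 0; 1 0.004 0 0 0 0 0; 1 0.006 0 0 0 0 0; 1 0.008 0 0 0 0 0; 1 0.011 0 0 0 0 0; 1 0.014 0 0 0 0 0; 1 0.017 0 0 0 0 0; 1 0.02 0 0 0 0 0; 1 0.023 0 0 0 0 0; 1 0.026 0 0 0 0 0; 1 0.029 0 0 0 0 0; 1 0.032 0 0 0 0 0"

```text
time_s: 7.72
eef_pos: [0.5198, -0.1456, 0.0632]
eef_rot: [0.0, 0.999, 0.049, -0.002]
wrist_force: [-11.3, -0.6, 14.8]
opening: 0.212
grasp_force: 61.2
```

Emit:
servo_tool:
  series: "1 0.003 0 0 0 0 0; 1 0.006 0 0 0 0 0; 1 0.009 0 0 0 0 0; 1 0.012 0 0 0 0 0; 1 0.015 0 0 0 0 0; 1 0.018 0 0 0 0 0; 1 0.021 0 0 0 0 0; 1 0.023 0 0 0 0 0; 1 0.025 0 0 0 0 0; 1 0.025 0 0 0 0 0; 1 0.025 0 0 0 0 0"

```text
time_s: 8.63
eef_pos: [0.5455, -0.1433, 0.0632]
eef_rot: [0.0, 0.999, 0.049, -0.001]
wrist_force: [-7.3, -1.3, 11.4]
opening: 0.209
grasp_force: 60.7
```

```bash
sed -i "s/(.59,.65,-.17,-.1),.018,.040/(.56,.645,-.17,-.1),.021,.040/" w.py; python3 w.py w4
```

```text
[ 0.5455 -0.1433  0.0632] [ 4.23970694e-04  9.98813906e-01  4.86758674e-02 -1.12347226e-03] wf [-7.3 -1.3 11.4]
stop ([612.3, -137.5, 106.0, 120.4, 5.5], 20655, array([ 0.641 , -0.1345,  0.0314]))
walls tool ([75.4, -0.9, 94.0, 59.1, 90.0], 5740, array([ 0.0721,  0.0007, -0.0427]))
ball [ 0.6068 -0.1362  0.0185] 0.0174 [ 0.62964787 -0.11997843  0.03989329]
ball in tool (x,left) 0.06174892093272623 0.0011098554560739471
```

View pics/w4.png

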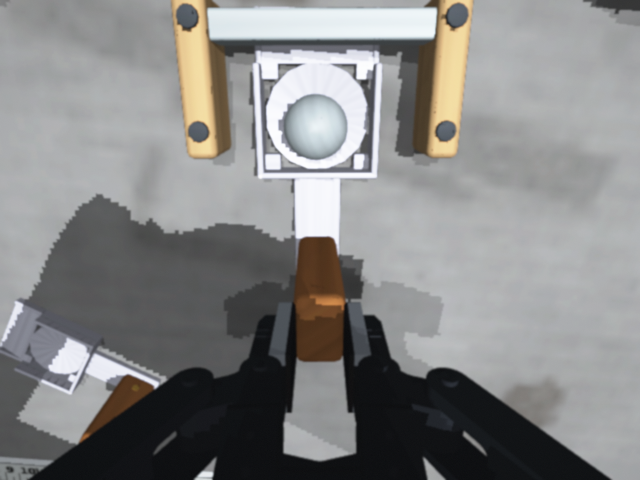

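Emit:
servo_tool:
  series: "1 0 0 0 0 0 0; 1 0 0 0 0 0 0; 1 0 0 0 0 0 0; 1 0 0 0 0 0 0; 1 0 0 0 0 0 0; 1 0 0 0 0 0 0; 1 0 0 0 0 0 0; 1 0 0 0 0 0 0"

```text
time_s: 9.35
eef_pos: [0.5455, -0.1433, 0.0632]
eef_rot: [0.0, 0.999, 0.049, -0.001]
wrist_force: [-7.4, -0.1, 10.1]
opening: 0.208
grasp_force: 60.7
```

```bash
cat > b.py <<'E'
import sys
from h import *
def ball():
    o=ctrl.get_obs();c=ctrl.camera('wrist');P=cloud(c,c['T_tool_cam']);P=P[c['z_map']>0];P[:,1]*=-1
    zt=.063 if len(sys.argv)<2 else float(sys.argv[1])
    h=.0632-P[:,2] # height above scoop underside (tool z down)
    b=P[(P[:,0]>.045)&(P[:,0]<.105)&(abs(P[:,1])<.022)&(h>.0205)&(h<.04)]
    s=np.linalg.lstsq(np.c_[2*b,np.ones(len(b))],(b**2).sum(1),rcond=None)[0]
    m=P[(P[:,0]>.03)&(P[:,0]<.12)&(abs(P[:,1])<.034)&(h>.013)&(h<.0195)]
    print(o['time_s'],'ball',s[:2].round(4),'r',np.sqrt(s[3]+s[:3]@s[:3]).round(4),'walls',m[:,0].min().round(4),m[:,1].min().round(4),m[:,1].max().round(4))
    return c
if __name__=='__main__':
    for i in range(3): c=ball()
E
python3 b.py
```

```text
9.35 ball [0.0733 0.0009] r 0.0145 walls 0.0459 -0.0339 0.0338
9.4 ball [0.0733 0.0008] r 0.0146 walls 0.0459 -0.0339 0.0338
9.45 ball [0.0733 0.0008] r 0.0145 walls 0.0459 -0.0337 0.0338
```

Emit:
servo_tool:
  series: "1 -0.001 0 0 0 0 0; 1 -0.003 0 0 0 0 0; 1 -0.006 0 0 0 0 0; 1 -0.01 0 0 0 0 0; 1 -0.015 0 0 0 0 0; 1 -0.02 0 0 0 0 0; 1 -0.025 0 0 0 0 0; 1 -0.03 0 0 0 0 0; 1 -0.035 0 0 0 0 0; 1 -0.04 0 0 0 0 0; 1 -0.045 0 0 0 0 0; 1 -0.05 0 0 0 0 0"

```text
time_s: 10.5
eef_pos: [0.4971, -0.1476, 0.0633]
eef_rot: [0.0, 0.999, 0.049, 0.001]
wrist_force: [7.1, 1.4, 12.6]
opening: 0.21
grasp_force: 61.5
```

Emit:
servo_tool:
  series: "1 -0.005 0 0 0 0 0; 1 -0.01 0 0 0 0 0; 1 -0.015 0 0 0 0 0; 1 -0.02 0 0 0 0 0; 1 -0.025 0 0 0 0 0; 1 -0.029 0 0 0 0 0; 1 -0.032 0 0 0 0 0; 1 -0.034 0 0 0 0 0; 1 -0.035 0 0 0 0 0; 1 -0.035 0 0 0 0 0; 1 -0.035 0 0 0 0 0; 1 -0.035 0 0 0 0 0"

```text
time_s: 11.5
eef_pos: [0.4628, -0.1511, 0.0634]
eef_rot: [0.001, 0.999, 0.049, 0.001]
wrist_force: [5.7, 1.0, 7.2]
opening: 0.212
grasp_force: 61.0
```

```bash
python3 b.py|tail -1; python3 go.py .46,-.14,.19,5.6
```

```text
11.6 ball [0.0741 0.0018] r 0.0153 walls 0.0472 -0.0269 0.0313
11.65 [-0.56  0.2   1.95  0.    0.99  0.91] [ 0.4628 -0.1511  0.0634] [5.9 1.  6.6]
.46,-.14,.19,5.6 [-0.0014 -0.0111 -0.1266] [ 0.07 -0.15 -0.03]
```

Emit:
servo_tool:
  series: "1 0 0 -0.001 0 0 0; 1 0 0 -0.003 0 0 0; 1 0 0 -0.006 0 0 0; 1 0 0 -0.01 0 0 0; 1 0 0 -0.015 0 0 0; 1 0 0 -0.021 0 0 0; 1 0 0 -0.027 0 0 0; 1 0 0 -0.033 0 0 0; 1 0 0 -0.039 0 0 0; 1 0 0 -0.045 0 0 0; 1 0 0 -0.051 0 0 0; 1 0 0 -0.057 0 0 0"

```text
time_s: 12.65
eef_pos: [0.4617, -0.1506, 0.1204]
eef_rot: [0.0, 0.999, 0.049, 0.0]
wrist_force: [0.8, -1.2, -2.8]
opening: 0.211
grasp_force: 59.8
```

Emit:
servo_tool:
  series: "1 0 0 -0.006 0 0 0; 1 0 0 -0.012 0 0 0; 1 0 0 -0.018 0 0 0; 1 0 0 -0.024 0 0 0; 1 0 0 -0.03 0 0 0; 1 0 0 -0.036 0 0 0; 1 0 0 -0.042 0 0 0; 1 0 0 -0.048 0 0 0; 1 0 0 -0.054 0 0 0; 1 0 0 -0.059 0 0 0; 1 0 0 -0.063 0 0 0; 1 0 0 -0.065 0 0 0"

```text
time_s: 13.65
eef_pos: [0.462, -0.1508, 0.1854]
eef_rot: [0.0, 0.999, 0.049, 0.0]
wrist_force: [0.4, 0.4, -3.4]
opening: 0.212
grasp_force: 59.8
```

Emit:
servo_tool:
  series: "1 0 0 -0.001 0 0 0; 1 0 0 -0.001 0 0 0; 1 0 0 -0.001 0 0 0; 1 0 0 -0.001 0 0 0"

```text
time_s: 13.98
eef_pos: [0.4615, -0.1505, 0.1853]
eef_rot: [-0.0, 0.999, 0.049, -0.0]
wrist_force: [0.2, 0.3, -2.8]
opening: 0.212
grasp_force: 59.8
```

```bash
python3 b.py|tail -1; python3 go.py .46,-.16,.19,5.6
```

```text
14.0833 ball [0.0737 0.0013] r 0.0145 walls 0.0454 -0.0268 0.0316
14.1333 [-0.56  0.02  1.86 -0.    1.26  0.91] [ 0.4615 -0.1505  0.1854] [-0.2 -0.7 -2.8]
.46,-.16,.19,5.6 [-0.0025  0.0093 -0.0046] [-0.02  0.02 -0.01]
```

Emit:
servo_tool:
  series: "1 0 0 0 0 0 -0.4; 1 0 0 0 0 0 -1.2; 1 0 0 0 0 0 -2.4; 1 0 0 0 0 0 -4; 1 0 0 0 0 0 -6; 1 0 0 0 0 0 -8.5; 1 0 0 0 0 0 -11; 1 0 0 0 0 0 -13.5; 1 0 0 0 0 0 -16; 1 0 0 0 0 0 -18.5; 1 0 0 0 0 0 -21; 1 0 0 0 0 0 -23.5"

```text
time_s: 15.13
eef_pos: [0.4617, -0.1506, 0.1857]
eef_rot: [0.0, 0.968, 0.253, 0.0]
wrist_force: [-0.0, 0.6, -2.5]
opening: 0.208
grasp_force: 59.8
```

Emit:
servo_tool:
  series: "1 0 0 0 0 0 -2.5; 1 0 0 0 0 0 -5; 1 0 0 0 0 0 -7.5; 1 0 0 0 0 0 -10; 1 0 0 0 0 0 -12.5; 1 0 0 0 0 0 -15; 1 0 0 0 0 0 -17.5; 1 0 0 0 0 0 -20; 1 0 0 0 0 0 -22.5; 1 0 0 0 0 0 -25; 1 0 0 0 0 0 -27.5; 1 0 0 0 0 0 -30"

```text
time_s: 16.13
eef_pos: [0.4618, -0.1506, 0.1857]
eef_rot: [0.0, 0.869, 0.495, 0.0]
wrist_force: [-0.5, 0.1, -2.7]
opening: 0.211
grasp_force: 59.8
```

Emit:
servo_tool:
  series: "1 0 0 0 0 0 -2.5; 1 0 0 0 0 0 -5; 1 0 0 0 0 0 -7.5; 1 0 0 0 0 0 -10; 1 0 0 0 0 0 -12.5; 1 0 0 0 0 0 -15; 1 0 0 0 0 0 -17.5; 1 0 0 0 0 0 -20; 1 0 0 0 0 0 -22.5; 1 0 0 0 0 0 -25; 1 0 0 0 0 0 -27.5; 1 0 0 0 0 0 -30"

```text
time_s: 17.13
eef_pos: [0.4618, -0.1507, 0.1858]
eef_rot: [0.0, 0.712, 0.703, 0.0]
wrist_force: [-0.3, 0.1, -2.8]
opening: 0.208
grasp_force: 59.7
```

Emit:
servo_tool:
  series: "1 0 0 0 0 0 -2.2; 1 0 0 0 0 0 -4; 1 0 0 0 0 0 -5.4; 1 0 0 0 0 0 -6.2; 1 0 0 0 0 0 -6.5; 1 0 0 0 0 0 -6.5; 1 0 0 0 0 0 -6.5; 1 0 0 0 0 0 -6.5; 1 0 0 0 0 0 -6.5; 1 0 0 0 0 0 -6.5; 1 0 0 0 0 0 -6.5; 1 0 0 0 0 0 -6.5"

```text
time_s: 18.13
eef_pos: [0.4617, -0.1506, 0.1857]
eef_rot: [0.0, 0.672, 0.741, -0.0]
wrist_force: [-0.7, -0.2, -2.9]
opening: 0.208
grasp_force: 59.8
```

Emit:
servo_tool:
  series: "1 0 0 0 0 0 0; 1 0 0 0 0 0 0; 1 0 0 0 0 0 0; 1 0 0 0 0 0 0; 1 0 0 0 0 0 0; 1 0 0 0 0 0 0"

```text
time_s: 18.63
eef_pos: [0.4617, -0.1506, 0.1857]
eef_rot: [-0.0, 0.672, 0.741, 0.0]
wrist_force: [-0.3, -0.3, -2.5]
opening: 0.211
grasp_force: 59.8
```

```bash
python3 b.py; python3 go.py .46,-.15,.19,95.6; python3 -c "
from h import *
shot('scene','s9')"
```

```text
18.6333 ball [0.0754 0.0023] r 0.0145 walls 0.047 -0.0258 0.0326
18.6833 ball [0.0753 0.0023] r 0.0145 walls 0.047 -0.0259 0.0324
18.7333 ball [0.0754 0.0023] r 0.0145 walls 0.047 -0.0258 0.0325
18.7833 [-0.56  0.02  1.86 -0.    1.26 -0.66] [ 0.4617 -0.1506  0.1857] [ 0.9 -0.  -2.3]
.46,-.15,.19,95.6 [ 0.0008 -0.0016 -0.0043] [ 0.    0.   -0.01]
```

View pics/s9.png

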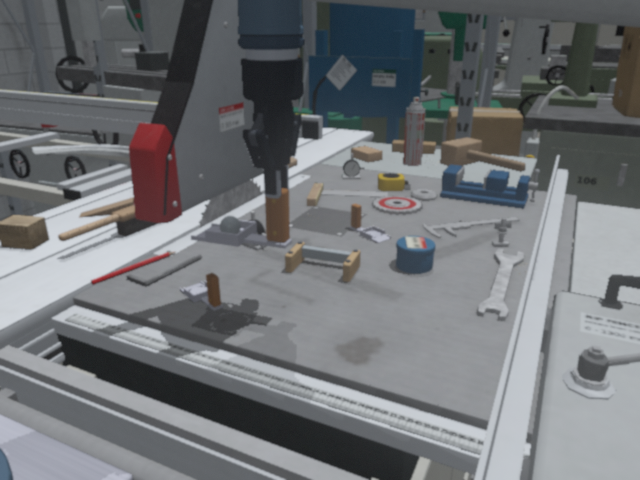

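The scoop is held up and pointing to the gauge's side. The ball is still at the dish centre, and the tin hasn't moved.

```bash
python3 -c "
from bench import ctrl
print(ctrl.hand_in())"
```

```text
the job is handed in; nothing more can be done
None
```

I handed the job in at about 18.8 s with the scoop held still about 12 cm up, turned a quarter turn left to the dial gauge's side, and the ball centred in the dish; the hand-in returned no verdict, and I took no final measurement of the gauge (hidden behind the arm in the last picture) or of the scoop's tilt.

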